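# Close up the ring stand: clear the ring stick and clip on the upper tray

### The arm

A 6-joint arm with a two-finger parallel gripper is mounted at the origin on the work surface. World frame = base frame: x ahead of the robot, y to its left, z up, the work surface at z = 0. Lengths are in m, angles in rad, forces in N, time in s.
With the tool pointing down it reaches from about 0.375 to 0.975 m from the base axis. Payload 3.8 kg.
Tool frame: the origin (TCP) lies midway between the tips of the shut fingers; the grasp point (between the pads) lies 19 mm behind it; z points along the fingers, y is the line along which they close (so a half turn about z gives the same grasp; the last joint's range is limited). The gripper opens to 85 mm and grips with 20 to 120 N. Pads are 22 mm wide; open, the fingers measure 114 mm over their backs; the gripper's body (76 mm by 85 mm) begins 54 mm behind the grasp point. The pads swing forward as they close: fully open they stand 13 mm farther back than shut.
Start: joints at [-1.179, 0.264, 1.604, -0, 1.274, -0.037], TCP at [0.281, -0.614, 0.231] pointing down, gripper open.
Joint ranges: [-2.63, 2.63], [-0.94, 2.18], [0.31, 2.57], [-1.31, 4.45], [0, 2.66], [-2.55, 2.55]. Speed limits (rad/s): [2.57, 2.57, 3.14, 3.14, 3.14, 3.14].

### API

Orientations are given as a rotation vector (axis times angle).
In Python, from workcell import bot, imaging gives the robot as it stands.
- The arm moves only by the tool step_arm, never from a script. Its argument "series" is a list of rows, each an object of numbers: "grip": the closure, from -1 (fully open) to 1 (shut); "x", "y", "z": the shift along the tool's x, y, z normalised to -1 to 1, where 1 is 500 mm; "ax", "ay", "az": the turn, a rotation vector about the tool's x, y, z normalised to -1 to 1, where 1 is 30 degrees. A call has 1 to 12 rows; each row is the pose to reach, as a shift and turn from the pose commanded when the call began, along the tool's axes at that moment; what a row does not reach only later rows make up. A row lasts 1/10 s, in which the tool goes at most 50 mm and 8.59 degrees, less where a joint would pass 70% of its speed; a pose out of reach is approached as far as the arm can. A call with a number of a shift or a turn outside -1 to 1 is refused whole. A call with a gripper value outside its range is refused whole. The fingers move at their own pace and stop on an object; "force" is the grip in N (left out, the last holds). Time passes only in rows, so rows that repeat a pose let the fingers close. It gives the time, the measured TCP pose, the force, the opening and the grip force at its end, in the units of the state.
- bot.read_state(): the state, without advancing time (a new reading comes with each control period).
- imaging.read_camera(name): name is "side" or "top"; returns a dict with "img" (384x512x3 uint8, red, green, blue), "fx", "fy", "cx", "cy" (pixels), "k1" (the pictures are not rectified: a ray, as slopes to the right and down, at radius r is drawn at 1 + k1 r^2 times it, then the intrinsics apply), "R" (3x3) and "t" (3): a world point X has camera coordinates R X + t. Camera axes: x right, y down, z forward; pixel columns grow to the right and rows downward; lengths in m; the calibration is good to about 2 mm. A picture is of the moment at which its call begins. There is no depth.
- bot.finish_job(): hands the job in; it is judged then, once.
The state is a dict: "time": time; "q": joint angles; "joint_vel": joint speeds; "joint_torque": joint torques, N m; "tool_pos": TCP position; "tcp_rot": TCP orientation; "wrist_force": force on the tool from outside, world axes, zero at the start; "torque": the same for the moment, N m; "width": opening from 0.0 (shut) to 1.0 (fully open); "grip_force": force on a finger pad.
Only numpy, scipy, OpenCV 4.12 (cv2) and the standard library are available. Lean on these libraries where they do the work, as an engineer would, in place of code of your own. Each camera call takes 0.05 s, during which the arm holds its last target. There are 200 camera calls.

### The job

Pull the ring stick out of its holder on the display stand and stand it in the tool cup. Then take the ring tray from the sloping easel, lower it level so that all four corner holes go over the four posts, feeling for them as their frame has some sideways play (do not let go of it above the posts), and press it past both spring clips fully home on the post shoulders, never forcing it hard (nothing needs more than about 25 N); let go of everything and leave the hammer, the ring box and the jar where they are.

Things in the scene. Friction and masses are not known exactly. Their poses are not given: they have to be found in the camera images.
- stand: Base of the display stand, fixed to the table: wooden board 150 (x) x 224 (y) x 10 mm; origin at the centre of its underside. In its centre a round stick holder, 36 mm across, top at 57 mm height, with a vertical bore 18 mm wide, floor at 17 mm. On it lies the post frame: four corner posts and two spring clips on one wooden frame.
- stand_home (a point): Point 70 mm above the base's origin (stand axes): the tray's underside centre comes here, give or take the frame's shift. The post frame can slide on the base and starts up to 9 mm off centre along stand y, either way, stiffly (8 N to move it). This shift is NOT in the given poses: it must be seen or felt. In x it has no play.
- stand_posts (a point): Midpoint of the four post tips if the frame were centred, 110 mm above the base's origin (stand axes). Vertical steel posts at x = +-52, y = +-64 mm from the frame's centre: 20 mm thick up to flat shoulders at 70 mm height, above them 10 mm thick up to 110 mm, the last 8 mm tapering to an 8 mm tip.
- stand_clip (a point): Nose of the spring clip at the +y end (a like one at -y) if the frame were centred; clips are 30 mm wide, top about 7 mm below the post tips. They overhang the seated tray's ends by 4 mm. A level tray meets their slopes 23 mm above the shoulders and must be pushed past, with 5 to 15 N besides its weight; then they snap over it.
- easel: Wooden easel fixed to the table, about 150 x 150 mm; origin at the centre of its foot on the table. Its sloping board rises towards its own +x at 30 degrees from level, so it faces the robot's side (-x); a low lip at its lower edge stops the tray.
- tray_handle (a point): Centre of the tray handle's grip bar; axes are the tray's (z normal to it, away from its underside). The bar runs along tray y, 94 mm long, 12 mm thick (x), 16 mm high (z), on two uprights at y = +-43 mm, 48 mm clear of the slab. At the start the tray lies on the easel, inclined 30 degrees with it.
- tray_under (a point): Centre of the tray's underside, 66 mm below tray_handle, same axes. The tray is a wooden slab 130 (x) x 170 (y) x 10 mm, about 0.4 kg, with four 12.4 mm through holes at x = +-52, y = +-64 mm (the posts' pattern). It fits either way round.
- stick_grip (a point): Point on the ring stick's axis at the middle of its wooden handle; z along the stick, up while it stands in the holder. The stick is 170 mm long, about 0.1 kg: the lower 95 mm a tapering aluminium rod (11 mm at the foot to 15 mm), the upper 75 mm a round handle 19 mm thick. This point is 135 mm above its foot and 35 mm below its top.
- stick_foot (a point): Centre of the stick's foot (lower end), same axes.
- cup: Heavy grey open cup fixed to the table, 76 mm across at the rim, 90 mm high, wall 4 mm, inner floor about 5 mm up; origin at the centre of its underside.
- hammer: Bystander: small hammer lying on the table, about 200 mm long; origin under its middle.
- ringbox: Bystander: black ring box 50 x 50 x 30 mm; origin at the centre of its underside.
- polish: Bystander: white jar, 44 mm across, 75 mm high; origin at the centre of its underside.
There are look-alikes about, which are no part of the job. There is more than one size of the cup; the job needs the largest.

How it is judged:
By the outcome, as a careful person would: the job done as asked, in the order asked, and still so for the second after the job is handed in, with the robot touching nothing.
It also fails if it takes over 67 s, if anything falls off the work surface, if the arm or the gripper's body presses on something with over 40 N, if the wrist force passes 120 N, or if a joint passes its speed limit or range.

## Working session

There is one attempt and no reset: what is moved stays moved. The work goes in short steps, Python scripts to look and compute and a tool call to move; the robot and the scene stay as the last step left them, time stands still between calls to the robot, and variables do not carry over. Pictures are saved under pics/ and viewed, at most 12 in all, crops included, and the job is handed in when it is done.

Besides the shell and the picture viewer there is one more tool, called after ">>>" in YAML: its name, and indented under it one key for each argument. step_arm: Moves the arm, as the interface text tells. Scaled input: -1 to 1 covers 500 mm each way for a shift and 30 degrees each way for a turn. Its arguments: {"type":"object","properties":{"series":{"type":"array","items":{"type":"object","properties":{"grip":{"type":"number"},"x":{"type":"number","minimum":-1,"maximum":1},"y":{"type":"number","minimum":-1,"maximum":1},"z":{"type":"number","minimum":-1,"maximum":1},"ax":{"type":"number","minimum":-1,"maximum":1},"ay":{"type":"number","minimum":-1,"maximum":1},"az":{"type":"number","minimum":-1,"maximum":1}}}},"force":{"type":"number"}},"required":["series"]}

```bash
mkdir -p pics; ls
cat > h.py <<'E'
import numpy as np, cv2
from workcell import bot, imaging
from scipy.spatial.transform import Rotation as Ro
def snap(n,save):
    c=imaging.read_camera(n); cv2.imwrite('pics/%s.png'%save,c['img'][:,:,::-1]); np.save('pics/%s.npy'%save,c,allow_pickle=True); return c
def load(s): return np.load('pics/%s.npy'%s,allow_pickle=True).item()
def proj(c,X):
    p=np.array(c['R'])@np.array(X,float)+c['t']; a=p[:2]/p[2]; a=a*(1+c['k1']*(a@a)); return np.array([c['fx']*a[0]+c['cx'],c['fy']*a[1]+c['cy']])
def ray(c,uv):
    d=np.array([(uv[0]-c['cx'])/c['fx'],(uv[1]-c['cy'])/c['fy']]); a=d.copy()
    for _ in range(20): a=d/(1+c['k1']*(a@a))
    R=np.array(c['R']); return -R.T@c['t'], R.T@np.array([a[0],a[1],1])
def onz(c,uv,z):
    o,d=ray(c,uv); return o+d*(z-o[2])/d[2]
def tri(c1,u1,c2,u2):
    o1,d1=ray(c1,u1);o2,d2=ray(c2,u2)
    s=np.linalg.lstsq(np.c_[d1,-d2],o2-o1,rcond=None)[0]
    a=o1+s[0]*d1;b=o2+s[1]*d2; return (a+b)/2,np.linalg.norm(a-b)
def crop(s,x0,y0,x1,y1,k,name):
    i=load(s)['img'][y0:y1,x0:x1,::-1]; cv2.imwrite('pics/%s.png'%name,cv2.resize(i,None,fx=k,fy=k,interpolation=cv2.INTER_CUBIC))
def move(target_pos,target_R):
    """shift/turn in normalised tool units from the present pose"""
    s=bot.read_state(); R0=Ro.from_rotvec(s['tcp_rot'])
    d=R0.inv().apply(np.array(target_pos)-s['tool_pos'])/0.5
    w=(R0.inv()*target_R).as_rotvec()/np.radians(30)
    return np.round(d,4),np.round(w,4)
E
python3 - <<'E'
from h import *
np.set_printoptions(precision=4,suppress=True)
a=snap('top','t0');b=snap('side','s0')
for c in(a,b): print(-np.array(c['R']).T@c['t'],np.array(c['R']),c['fx'],c['k1'])
print(bot.read_state())
i=np.vstack([a['img'],b['img']])
E
```

```text
pics
[0.4638 0.0159 0.8177] [[-0.0319 -0.9995 -0.005 ]
 [-0.9792  0.0322 -0.2004]
 [ 0.2004 -0.0014 -0.9797]] 349.4378247944935 -0.07266709860248728
[ 0.2318 -0.3608  0.7122] [[ 0.709  -0.7052 -0.0075]
 [-0.536  -0.5318 -0.6557]
 [ 0.4584  0.4689 -0.755 ]] 357.48658344894415 -0.04181081469317002
{'time': 0.1, 'q': array([-1.1789,  0.2647,  1.6053, -0.    ,  1.2737, -0.0369]), 'joint_vel': array([-0.0003,  0.    , -0.0019,  0.0016,  0.0011,  0.0008]), 'joint_torque': array([  0.0008, -51.6708, -36.8591,  -0.    ,   0.0063,  -0.    ]), 'tool_pos': array([ 0.2804, -0.6133,  0.2301]), 'tcp_rot': array([-3.0677, -0.668 ,  0.0006]), 'wrist_force': array([ 0.0358, -0.5512, -0.2303]), 'torque': array([-0.0363,  0.0694, -0.0162]), 'grip_force': 0.0, 'width': 1.0005832334814282}
```

```bash
python3 -c "
from h import *
for s in('t0','s0'): crop(s,0,0,512,384,1.5625,s+'L')"
```

```text
(no output)
```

View pics/t0L.png

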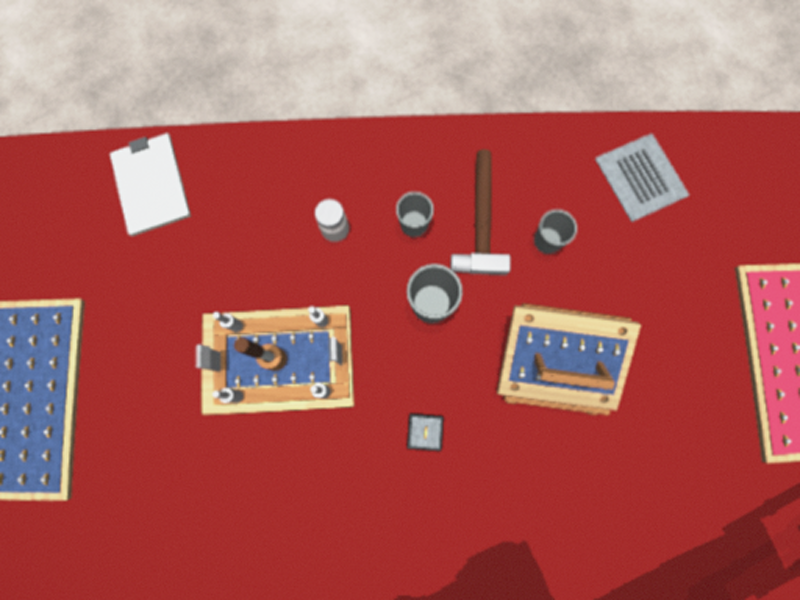

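View pics/s0L.png

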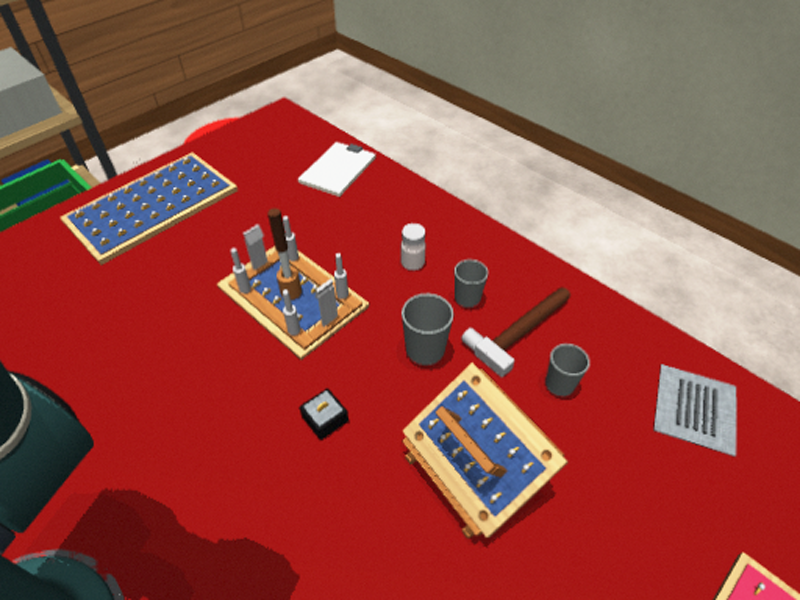

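The top view shows the stand at (278,360) with the stick handle at (245,347), and the tray on the easel at (570,360). There are three cups: large at (434,295), and small at (415,215) and (556,232). The large one, clearly wider in both views, is the one meant. I'll confirm with enlarged crops.

```bash
python3 -c "
from h import *
t=load('t0')['img'][:,:,::-1];s=load('s0')['img'][:,:,::-1]
r=lambda i,x,y,w,h,k:cv2.resize(i[y:y+h,x:x+w],None,fx=k,fy=k,interpolation=cv2.INTER_CUBIC)
cv2.imwrite('pics/stand.png',np.hstack([r(t,120,180,115,100,3.9),r(s,130,120,115,100,3.9)])[:,:800] if 0 else np.vstack([r(t,120,185,120,84,3.5),r(s,130,130,120,84,3.5)]))
cv2.imwrite('pics/easel.png',np.vstack([r(t,250,160,170,110,2.7),r(s,245,175,170,110,2.7)]))
"
```

```text
(no output)
```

View pics/stand.png

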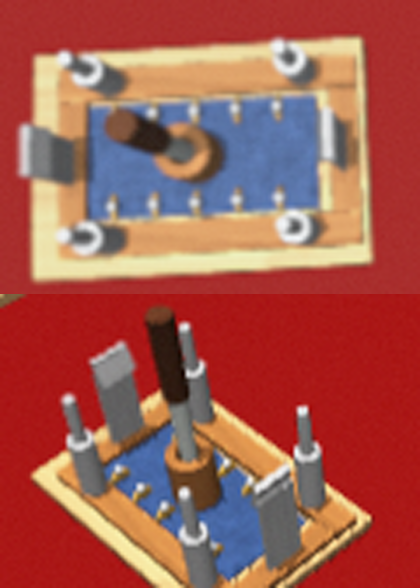

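View pics/easel.png

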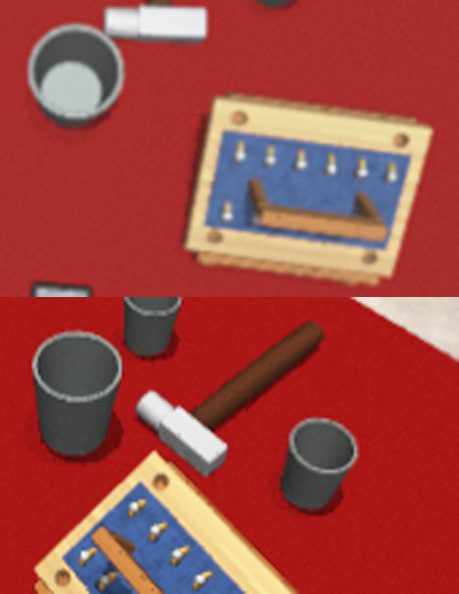

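```bash
cat > m.py <<'E'
from h import *
from scipy.optimize import least_squares as LS
np.set_printoptions(precision=4,suppress=True)
t=load('t0');s=load('s0')
T=lambda x,y:np.array([120+x/3.5,185+y/3.5]); S=lambda x,y:np.array([130+x/3.5,130+(y-294)/3.5])
print('base corners z=.01'); C=[onz(t,T(*p),.01) for p in[(33,57),(360,38),(372,263),(33,280)]]
C=np.array(C);print(C, np.linalg.norm(C-np.roll(C,1,0),axis=1)); print('ctr',C.mean(0))
e=(C[0]-C[1])+(C[3]-C[2]);print('yaw y-axis',np.degrees(np.arctan2(-e[0],e[1])))
P=[tri(t,T(*a),s,S(*b)) for a,b in[((65,59),(185,327)),((280,46),(303,411)),((290,228),(184,492)),((65,237),(68,400))]]
for p in P:print(p)
print('post ctr',np.mean([p[0] for p in P],0))
print('stick top',tri(t,T(122,122),s,S(160,313)))
E_=lambda x,y:np.array([250+x/2.7,160+y/2.7]); F=lambda x,y:np.array([245+x/2.7,175+(y-297)/2.7]); L=lambda x,y:np.array([x,y])/1.5625
print('cup rim',tri(t,E_(75,72),s,F(78,366)),onz(t,E_(75,72),.09),onz(s,F(78,366),.09))
obj=np.array([[52,64,10],[52,-64,10],[-52,64,10],[-52,-64,10]])/1e3
pt=[E_(239,117),E_(401,140),E_(215,236),E_(370,257)]
ps=[L(475,380),L(546,455),L(419,435),L(483,516)]
def pose(q): return Ro.from_euler('z',q[3])*Ro.from_euler('y',-30,degrees=True)
def res(q):
    X=pose(q).apply(obj)+q[:3]
    return np.concatenate([np.r_[proj(t,x)-a,proj(s,x)-b] for x,a,b in zip(X,pt,ps)])
r=LS(res,[.55,-.2,.06,0]);print('tray under',r.x,np.degrees(r.x[3]),r.fun.reshape(4,4))
R=pose(r.x);print('handle',R.apply([0,0,.066])+r.x[:3])
for y in(-.047,.047):
    p=R.apply([0,y,.074])+r.x[:3];print('handle end px(top crop, side800)',(proj(t,p)-[250,160])*2.7,proj(s,p)*1.5625)
st=[onz(t,np.array(p)/1.5625,0) for p in[(426,432),(480,200)]];print('box,hammer',st)
E
python3 m.py
```

```text
base corners z=.01
[[0.6184 0.3195 0.01  ]
 [0.6243 0.0967 0.01  ]
 [0.4748 0.0909 0.01  ]
 [0.4695 0.3142 0.01  ]] [0.149  0.223  0.1496 0.2234]
ctr [0.5468 0.2053 0.01  ]
yaw y-axis 1.4411941787482443
(array([0.5987, 0.2624, 0.1087]), np.float64(0.0021961265298671828))
(array([0.6018, 0.1339, 0.1092]), np.float64(0.0011843229502388243))
(array([0.495 , 0.127 , 0.1164]), np.float64(0.0015527730764154665))
(array([0.4938, 0.2589, 0.1092]), np.float64(0.0019904195689068507))
post ctr [0.5473 0.1955 0.1109]
stick top (array([0.5488, 0.2041, 0.1867]), np.float64(0.0007080070885074506))
cup rim (array([ 0.6265, -0.0299,  0.0875]), np.float64(0.0034174247053186725)) [ 0.6246 -0.0288  0.09  ] [ 0.6266 -0.032   0.09  ]
tray under [ 0.5328 -0.211   0.062  -0.1716] -9.833423109184652 [[ 0.2192 -0.044   0.1007  0.0432]
 [ 0.2209 -0.3526 -0.0197  0.1315]
 [-0.0767 -0.0516 -0.4513  0.363 ]
 [-0.0678 -0.0751 -0.1617 -0.3312]]
handle [ 0.5003 -0.2054  0.1191]
handle end px(top crop, side800) [387.8162 232.9697] [490.3354 469.667 ]
handle end px(top crop, side800) [261.4958 215.9228] [437.6659 408.378 ]
box,hammer [array([ 0.4348, -0.0136,  0.    ]), array([ 0.7916, -0.1142,  0.    ])]
```

The measurements agree with the given sizes: base 149 x 223 mm, post tips at 0.11, stick top at 0.187, cup rim at 0.09, tray fit under 0.5 px. The frame sits about 9 mm towards -y. Next I work out the moves to the stick.

```bash
cat >> h.py <<'E'
def down(yaw): 
    c,s=np.cos(np.radians(yaw)),np.sin(np.radians(yaw)); return Ro.from_matrix(np.c_[[-s,c,0],[c,s,0],[0,0,-1]])
def rep(d,w): return dict(zip(['x','y','z','ax','ay','az'],map(float,np.r_[d,w])))
E
python3 -c "
from h import *
print(rep(*move([.44,-.2,.26],down(-36))))"
```

```text
{'x': 0.634, 'y': -0.6191, 'z': -0.0585, 'ax': -0.0038, 'ay': -0.0011, 'az': -0.9811}
```

>>> step_arm:
  series:
    - {"x":0.634,"y":-0.619,"z":-0.0585,"az":-0.98,"grip":-1}
    - {"x":0.634,"y":-0.619,"z":-0.0585,"az":-0.98,"grip":-1}
    - {"x":0.634,"y":-0.619,"z":-0.0585,"az":-0.98,"grip":-1}
    - {"x":0.634,"y":-0.619,"z":-0.0585,"az":-0.98,"grip":-1}
    - {"x":0.634,"y":-0.619,"z":-0.0585,"az":-0.98,"grip":-1}
    - {"x":0.634,"y":-0.619,"z":-0.0585,"az":-0.98,"grip":-1}
    - {"x":0.634,"y":-0.619,"z":-0.0585,"az":-0.98,"grip":-1}
    - {"x":0.634,"y":-0.619,"z":-0.0585,"az":-0.98,"grip":-1}
    - {"x":0.634,"y":-0.619,"z":-0.0585,"az":-0.98,"grip":-1}
    - {"x":0.634,"y":-0.619,"z":-0.0585,"az":-0.98,"grip":-1}

```text
validation failed for argument at $.se...
```

```bash
python3 -c "
from h import *
print(bot.read_state()['tool_pos'],rep(*move([.547,.2045,.245],down(-7))))"
```

```text
[ 0.2803951  -0.61326675  0.23007438] {'x': 1.1649, 'y': -1.2658, 'z': -0.0272, 'ax': -0.0035, 'ay': -0.0021, 'az': -1.9477}
```

>>> step_arm:
  series:
    - {"x":0.634,"y":-0.619,"z":-0.0585,"ax":0,"ay":0,"az":-0.98,"grip":-1}
  force: 60

```text
time: 0.2
tool_pos: [0.2967, -0.5702, 0.2324]
tcp_rot: [-3.011, -0.895, 0.003]
wrist_force: [0.8, 0.9, 0.3]
width: 1.0
grip_force: 0.0
```

>>> step_arm:
  series:
    - {"x":0.55,"y":-0.55,"z":-0.055,"ax":0,"ay":0,"az":-0.7,"grip":-1}
    - {"x":0.55,"y":-0.55,"z":-0.055,"ax":0,"ay":0,"az":-0.7,"grip":-1}
    - {"x":0.55,"y":-0.55,"z":-0.055,"ax":0,"ay":0,"az":-0.7,"grip":-1}
    - {"x":0.55,"y":-0.55,"z":-0.055,"ax":0,"ay":0,"az":-0.7,"grip":-1}
    - {"x":0.55,"y":-0.55,"z":-0.055,"ax":0,"ay":0,"az":-0.7,"grip":-1}
    - {"x":0.55,"y":-0.55,"z":-0.055,"ax":0,"ay":0,"az":-0.7,"grip":-1}
    - {"x":0.55,"y":-0.55,"z":-0.055,"ax":0,"ay":0,"az":-0.7,"grip":-1}
    - {"x":0.55,"y":-0.55,"z":-0.055,"ax":0,"ay":0,"az":-0.7,"grip":-1}
  force: 60

```text
time: 1.0
tool_pos: [0.3781, -0.1842, 0.2619]
tcp_rot: [-2.796, -1.431, -0.001]
wrist_force: [0.6, -0.2, -0.2]
width: 1.002
grip_force: 0.0
```

```bash
python3 -c "
from h import *
print(bot.read_state()['tool_pos'],rep(*move([.547,.2045,.245],down(-7))))"
```

```text
[ 0.37808275 -0.18417219  0.26192038] {'x': 0.828, 'y': -0.1809, 'z': 0.0343, 'ax': -0.0002, 'ay': -0.0011, 'az': -0.9605}
```

>>> step_arm:
  series:
    - {"x":0.828,"y":-0.181,"z":0.034,"ax":0,"ay":0,"az":-0.96,"grip":-1}
    - {"x":0.828,"y":-0.181,"z":0.034,"ax":0,"ay":0,"az":-0.96,"grip":-1}
    - {"x":0.828,"y":-0.181,"z":0.034,"ax":0,"ay":0,"az":-0.96,"grip":-1}
    - {"x":0.828,"y":-0.181,"z":0.034,"ax":0,"ay":0,"az":-0.96,"grip":-1}
    - {"x":0.828,"y":-0.181,"z":0.034,"ax":0,"ay":0,"az":-0.96,"grip":-1}
    - {"x":0.828,"y":-0.181,"z":0.034,"ax":0,"ay":0,"az":-0.96,"grip":-1}
    - {"x":0.828,"y":-0.181,"z":0.034,"ax":0,"ay":0,"az":-0.96,"grip":-1}
    - {"x":0.828,"y":-0.181,"z":0.034,"ax":0,"ay":0,"az":-0.96,"grip":-1}
    - {"x":0.828,"y":-0.181,"z":0.034,"ax":0,"ay":0,"az":-0.96,"grip":-1}
    - {"x":0.828,"y":-0.181,"z":0.034,"ax":0,"ay":0,"az":-0.96,"grip":-1}
    - {"x":0.828,"y":-0.181,"z":0.034,"ax":0,"ay":0,"az":-0.96,"grip":-1}
  force: 60

```text
time: 2.1
tool_pos: [0.5468, 0.202, 0.2442]
tcp_rot: [-2.352, -2.082, 0.003]
wrist_force: [0.6, 0.1, 0.0]
width: 0.997
grip_force: 0.0
```

```bash
python3 -c "
from h import *
print(bot.read_state()['tool_pos'],rep(*move([.547,.2045,.138],down(-7))))"
```

```text
[0.54682337 0.20199426 0.24417476] {'x': 0.0053, 'y': 0.0001, 'z': 0.2123, 'ax': -0.0033, 'ay': 0.0025, 'az': 0.0014}
```

>>> step_arm:
  series:
    - {"x":0.003,"y":0,"z":0.1,"ax":0,"ay":0,"az":0,"grip":-1}
    - {"x":0.003,"y":0,"z":0.18,"ax":0,"ay":0,"az":0,"grip":-1}
    - {"x":0.003,"y":0,"z":0.212,"ax":0,"ay":0,"az":0,"grip":-1}
    - {"x":0.003,"y":0,"z":0.212,"ax":0,"ay":0,"az":0,"grip":1}
    - {"x":0.003,"y":0,"z":0.212,"ax":0,"ay":0,"az":0,"grip":1}
    - {"x":0.003,"y":0,"z":0.212,"ax":0,"ay":0,"az":0,"grip":1}
    - {"x":0.003,"y":0,"z":0.212,"ax":0,"ay":0,"az":0,"grip":1}
    - {"x":0.003,"y":0,"z":0.212,"ax":0,"ay":0,"az":0,"grip":1}
    - {"x":0.003,"y":0,"z":0.212,"ax":0,"ay":0,"az":0,"grip":1}
    - {"x":0.003,"y":0,"z":0.212,"ax":0,"ay":0,"az":0,"grip":1}
  force: 50

```text
time: 3.1
tool_pos: [0.5489, 0.2039, 0.1414]
tcp_rot: [2.352, 2.08, 0.005]
wrist_force: [-1.1, -0.0, 5.7]
width: 0.217
grip_force: 48.6
```

>>> step_arm:
  series:
    - {"x":0,"y":0,"z":-0.03,"ax":0,"ay":0,"az":0,"grip":1}
    - {"x":0,"y":0,"z":-0.08,"ax":0,"ay":0,"az":0,"grip":1}
    - {"x":0,"y":0,"z":-0.14,"ax":0,"ay":0,"az":0,"grip":1}
    - {"x":0,"y":0,"z":-0.2,"ax":0,"ay":0,"az":0,"grip":1}
    - {"x":0,"y":0,"z":-0.27,"ax":0,"ay":0,"az":0,"grip":1}
    - {"x":0,"y":0,"z":-0.27,"ax":0,"ay":0,"az":0,"grip":1}
  force: 50

```text
time: 3.7
tool_pos: [0.5507, 0.2045, 0.2816]
tcp_rot: [2.35, 2.078, 0.017]
wrist_force: [1.2, 0.2, 0.4]
width: 0.209
grip_force: 49.2
```

```bash
python3 -c "
from h import *
print(bot.read_state()['tool_pos'],rep(*move([.6265,-.030,.274],down(-7))))"
```

```text
[0.55072778 0.20447608 0.28155432] {'x': -0.447, 'y': 0.2076, 'z': 0.0151, 'ax': 0.02, 'ay': -0.0092, 'az': -0.001}
```

>>> step_arm:
  series:
    - {"x":-0.447,"y":0.207,"z":0,"ax":0,"ay":0,"az":0,"grip":1}
    - {"x":-0.447,"y":0.207,"z":0,"ax":0,"ay":0,"az":0,"grip":1}
    - {"x":-0.447,"y":0.207,"z":0,"ax":0,"ay":0,"az":0,"grip":1}
    - {"x":-0.447,"y":0.207,"z":0,"ax":0,"ay":0,"az":0,"grip":1}
    - {"x":-0.447,"y":0.207,"z":0,"ax":0,"ay":0,"az":0,"grip":1}
    - {"x":-0.447,"y":0.207,"z":0,"ax":0,"ay":0,"az":0,"grip":1}
    - {"x":-0.447,"y":0.207,"z":0,"ax":0,"ay":0,"az":0,"grip":1}
  force: 50

```text
time: 4.4
tool_pos: [0.6225, -0.0322, 0.2731]
tcp_rot: [-2.355, -2.077, 0.001]
wrist_force: [-0.2, 1.0, -0.8]
width: 0.21
grip_force: 49.2
```

```bash
python3 -c "
from h import *
snap('side','s1'); c=load('s1');p=bot.read_state()['tool_pos'];print(p)
r=lambda i,x,y,w,h,k:cv2.resize(i[y:y+h,x:x+w],None,fx=k,fy=k,interpolation=cv2.INTER_CUBIC)
cv2.imwrite('pics/s1c.png',r(c['img'][:,:,::-1],120,60,250,200,3))
for q in(.0,-.115): print((proj(c,p+[0,0,q])-[120,60])*3)
print(rep(*move([.6265,-.030,.131],down(-7))))"
```

```text
[ 0.62237316 -0.03106504  0.27327598]
[468.31500231 236.95603011]
[460.73843561 362.38390791]
{'x': 0.003, 'y': 0.0084, 'z': 0.2845, 'ax': -0.0033, 'ay': -0.0011, 'az': -0.0032}
```

View pics/s1c.png

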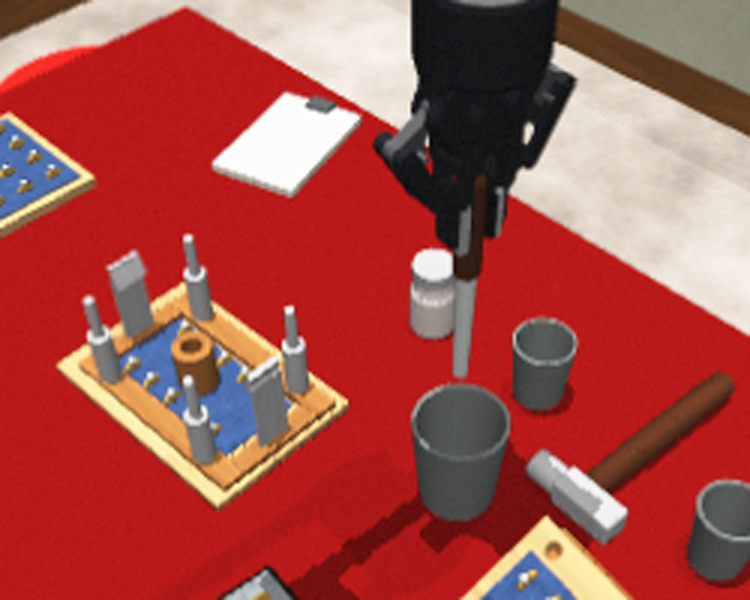

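The stick hangs over the large cup at (460,430) with its foot at (460,373). That is nearly upright, about 124 mm below the TCP. Lowering it now.

>>> step_arm:
  series:
    - {"x":0.003,"y":0.006,"z":0.08,"ax":0,"ay":0,"az":0,"grip":1}
    - {"x":0.003,"y":0.006,"z":0.16,"ax":0,"ay":0,"az":0,"grip":1}
    - {"x":0.003,"y":0.006,"z":0.22,"ax":0,"ay":0,"az":0,"grip":1}
    - {"x":0.003,"y":0.006,"z":0.25,"ax":0,"ay":0,"az":0,"grip":1}
    - {"x":0.003,"y":0.006,"z":0.265,"ax":0,"ay":0,"az":0,"grip":1}
    - {"x":0.003,"y":0.006,"z":0.275,"ax":0,"ay":0,"az":0,"grip":1}
    - {"x":0.003,"y":0.006,"z":0.275,"ax":0,"ay":0,"az":0,"grip":1}
  force: 50

```text
time: 5.15
tool_pos: [0.6268, -0.0296, 0.1376]
tcp_rot: [2.352, 2.081, 0.002]
wrist_force: [0.5, -0.7, -1.2]
width: 0.207
grip_force: 49.3
```

Lower to a light touch.

>>> step_arm:
  series:
    - {"x":0,"y":0,"z":0.006,"ax":0,"ay":0,"az":0,"grip":1}
    - {"x":0,"y":0,"z":0.01,"ax":0,"ay":0,"az":0,"grip":1}
    - {"x":0,"y":0,"z":0.01,"ax":0,"ay":0,"az":0,"grip":1}
  force: 50

```text
time: 5.45
tool_pos: [0.6264, -0.0301, 0.1321]
tcp_rot: [2.353, 2.08, 0.001]
wrist_force: [-0.0, -0.2, -1.1]
width: 0.211
grip_force: 49.3
```

>>> step_arm:
  series:
    - {"x":0,"y":0,"z":0.002,"ax":0,"ay":0,"az":0,"grip":-1}
    - {"x":0,"y":0,"z":0.002,"ax":0,"ay":0,"az":0,"grip":-1}
    - {"x":0,"y":0,"z":0.002,"ax":0,"ay":0,"az":0,"grip":-1}
    - {"x":0,"y":0,"z":0.002,"ax":0,"ay":0,"az":0,"grip":-1}
    - {"x":0,"y":0,"z":0.002,"ax":0,"ay":0,"az":0,"grip":-1}
    - {"x":0,"y":0,"z":0.002,"ax":0,"ay":0,"az":0,"grip":-1}
    - {"x":0,"y":0,"z":-0.06,"ax":0,"ay":0,"az":0,"grip":-1}
    - {"x":0,"y":0,"z":-0.14,"ax":0,"ay":0,"az":0,"grip":-1}
    - {"x":0,"y":0,"z":-0.24,"ax":0,"ay":0,"az":0,"grip":-1}
    - {"x":0,"y":0,"z":-0.28,"ax":0,"ay":0,"az":0,"grip":-1}
  force: 50

```text
time: 6.45
tool_pos: [0.6285, -0.0302, 0.2778]
tcp_rot: [2.349, 2.077, 0.009]
wrist_force: [1.6, -0.8, 2.1]
width: 0.994
grip_force: 0.0
```

```bash
python3 -c "
from h import *
snap('side','s2'); c=load('s2')
r=lambda i,x,y,w,h,k:cv2.resize(i[y:y+h,x:x+w],None,fx=k,fy=k,interpolation=cv2.INTER_CUBIC)
cv2.imwrite('pics/s2c.png',r(c['img'][:,:,::-1],180,100,250,250,2))
R=Ro.from_euler('z',-.1716)*Ro.from_euler('y',-30,degrees=True)
M=R.as_matrix(); G=Ro.from_matrix(np.c_[M[:,1],M[:,0],-M[:,2]])
H=np.array([.5003,-.2054,.1191]); n=M[:,2]
for k in(.10,-.019): print(H+k*n,rep(*move(H+k*n,G)))
s=bot.read_state();print(s['q'])
"
```

```text
[ 0.45103436 -0.19686205  0.20570254] {'x': -0.3745, 'y': -0.3154, 'z': 0.1452, 'ax': -0.9767, 'ay': -0.0257, 'az': 0.0907}
[ 0.50966047 -0.20702221  0.10264552] {'x': -0.3804, 'y': -0.199, 'z': 0.3528, 'ax': -0.9767, 'ay': -0.0257, 'az': 0.0907}
[-8.75420315e-02  1.46241985e-01  1.65440820e+00 -2.68015136e-06
  1.32880438e+00  3.52384476e-02]
```

View pics/s2c.png

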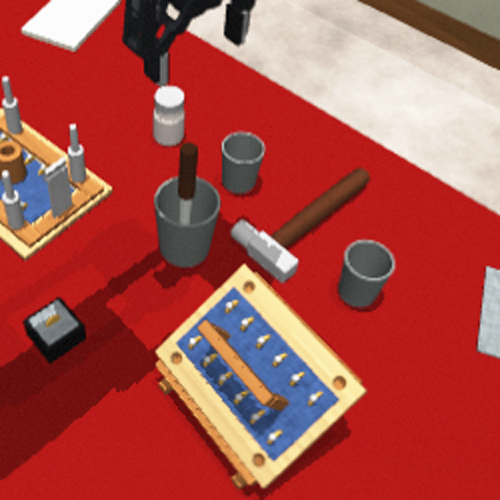

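The stick stands upright in the large cup, its handle at (188,170). The tray on the easel is undisturbed. Now to a pre-grasp above the handle.

>>> step_arm:
  series:
    - {"x":-0.1,"y":-0.08,"z":0,"ax":-0.25,"ay":0,"az":0,"grip":-1}
    - {"x":-0.2,"y":-0.16,"z":0,"ax":-0.5,"ay":0,"az":0.04,"grip":-1}
    - {"x":-0.3,"y":-0.24,"z":0.04,"ax":-0.7,"ay":-0.01,"az":0.07,"grip":-1}
    - {"x":-0.374,"y":-0.3154,"z":0.1,"ax":-0.977,"ay":-0.026,"az":0.091,"grip":-1}
    - {"x":-0.374,"y":-0.3154,"z":0.145,"ax":-0.977,"ay":-0.026,"az":0.091,"grip":-1}
    - {"x":-0.374,"y":-0.3154,"z":0.145,"ax":-0.977,"ay":-0.026,"az":0.091,"grip":-1}
    - {"x":-0.374,"y":-0.3154,"z":0.145,"ax":-0.977,"ay":-0.026,"az":0.091,"grip":-1}
  force: 70

```text
time: 7.2
tool_pos: [0.4433, -0.1963, 0.1957]
tcp_rot: [2.083, 1.745, 0.453]
wrist_force: [-0.1, -0.2, 0.7]
width: 1.0
grip_force: 0.0
```

```bash
python3 -c "
from h import *
R=Ro.from_euler('z',-.1716)*Ro.from_euler('y',-30,degrees=True)
M=R.as_matrix(); G=Ro.from_matrix(np.c_[M[:,1],M[:,0],-M[:,2]])
H=np.array([.5003,-.2054,.1191]); n=M[:,2]
for k in(.10,-.019): print(H+k*n,rep(*move(H+k*n,G)))
s=bot.read_state();print(s['q'],s['tool_pos'])
"
```

```text
[ 0.45103436 -0.19686205  0.20570254] {'x': 0.0016, 'y': 0.0232, 'z': -0.0099, 'ax': -0.0307, 'ay': 0.0028, 'az': -0.0077}
[ 0.50966047 -0.20702221  0.10264552] {'x': 0.0019, 'y': 0.027, 'z': 0.228, 'ax': -0.0307, 'ay': 0.0028, 'az': -0.0077}
[-0.61966242 -0.39573951  2.37199082  0.32066413  0.72606571 -0.63695799] [ 0.44330936 -0.19628852  0.19573559]
```

>>> step_arm:
  series:
    - {"x":0,"y":0,"z":0,"ax":0,"ay":0,"az":0,"grip":-1}
    - {"x":0,"y":0,"z":0,"ax":0,"ay":0,"az":0,"grip":-1}
  force: 70

```text
time: 7.4
tool_pos: [0.4484, -0.1965, 0.2009]
tcp_rot: [2.073, 1.747, 0.457]
wrist_force: [1.0, 0.1, -0.3]
width: 1.001
grip_force: 0.0
```

```bash
python3 -c "
from h import *
R=Ro.from_euler('z',-.1716)*Ro.from_euler('y',-30,degrees=True)
M=R.as_matrix(); G=Ro.from_matrix(np.c_[M[:,1],M[:,0],-M[:,2]])
H=np.array([.5003,-.2054,.1191]); n=M[:,2]
for k in(.10,-.019): print(H+k*n,rep(*move(H+k*n,G)))
s=bot.read_state();print(s['q'],s['tool_pos'])
"
```

```text
[ 0.45103436 -0.19686205  0.20570254] {'x': 0.0001, 'y': 0.0094, 'z': -0.0057, 'ax': -0.0185, 'ay': 0.0025, 'az': 0.0031}
[ 0.50966047 -0.20702221  0.10264552] {'x': 0.0004, 'y': 0.0117, 'z': 0.2323, 'ax': -0.0185, 'ay': 0.0025, 'az': 0.0031}
[-0.61373188 -0.39344037  2.36271815  0.32055216  0.72586829 -0.6359011 ] [ 0.4483773  -0.19646152  0.20090865]
```

>>> step_arm:
  series:
    - {"x":0,"y":0.008,"z":0.08,"ax":-0.015,"ay":0,"az":0,"grip":-1}
    - {"x":0,"y":0.008,"z":0.16,"ax":-0.015,"ay":0,"az":0,"grip":-1}
    - {"x":0,"y":0.008,"z":0.21,"ax":-0.015,"ay":0,"az":0,"grip":-1}
    - {"x":0,"y":0.008,"z":0.234,"ax":-0.015,"ay":0,"az":0,"grip":-1}
    - {"x":0,"y":0.008,"z":0.234,"ax":-0.015,"ay":0,"az":0,"grip":-1}
    - {"x":0,"y":0.008,"z":0.234,"ax":-0.015,"ay":0,"az":0,"grip":-1}
    - {"x":0,"y":0.008,"z":0.234,"ax":-0.015,"ay":0,"az":0,"grip":-1}
  force: 70

```text
time: 8.1
tool_pos: [0.5078, -0.2068, 0.1006]
tcp_rot: [2.068, 1.742, 0.463]
wrist_force: [0.7, 0.8, -0.3]
width: 0.997
grip_force: 0.0
```

```bash
python3 -c "
from h import *
R=Ro.from_euler('z',-.1716)*Ro.from_euler('y',-30,degrees=True)
M=R.as_matrix(); G=Ro.from_matrix(np.c_[M[:,1],M[:,0],-M[:,2]])
H=np.array([.5003,-.2054,.1191]); n=M[:,2]
for k in(-.019,): print(H+k*n,rep(*move(H+k*n,G)))
"
```

```text
[ 0.50966047 -0.20702221  0.10264552] {'x': 0.0003, 'y': 0.0052, 'z': -0.0017, 'ax': -0.0036, 'ay': 0.0024, 'az': 0.0032}
```

>>> step_arm:
  series:
    - {"x":0,"y":0.004,"z":0,"ax":0,"ay":0,"az":0,"grip":1}
    - {"x":0,"y":0.004,"z":0,"ax":0,"ay":0,"az":0,"grip":1}
    - {"x":0,"y":0.004,"z":0,"ax":0,"ay":0,"az":0,"grip":1}
    - {"x":0,"y":0.004,"z":0,"ax":0,"ay":0,"az":0,"grip":1}
    - {"x":0,"y":0.004,"z":0,"ax":0,"ay":0,"az":0,"grip":1}
    - {"x":0,"y":0.004,"z":0,"ax":0,"ay":0,"az":0,"grip":1}
    - {"x":0,"y":0.004,"z":0,"ax":0,"ay":0,"az":0,"grip":1}
    - {"x":0,"y":0.004,"z":0,"ax":0,"ay":0,"az":0,"grip":1}
  force: 80

```text
time: 8.9
tool_pos: [0.5095, -0.2079, 0.1014]
tcp_rot: [2.068, 1.74, 0.463]
wrist_force: [4.1, -0.2, 4.4]
width: 0.122
grip_force: 78.9
```

```bash
python3 -c "
from h import *
s=bot.read_state();p=s['tool_pos'];R=Ro.from_rotvec(s['tcp_rot'])
print(R.as_matrix().round(4),R.inv().apply([0,0,.06]))
for k in(.05,.13):print(rep(*move(p+[0,0,k],R)),rep(*move(p+[0,0,k],down(-9.8))))
"
```

```text
[[ 0.1716  0.854   0.4912]
 [ 0.9852 -0.1476 -0.0875]
 [-0.0022  0.4989 -0.8666]] [-0.00013087  0.02993589 -0.05199832]
{'x': -0.0002, 'y': 0.0499, 'z': -0.0867, 'ax': 0.0, 'ay': 0.0, 'az': 0.0} {'x': -0.0002, 'y': 0.0499, 'z': -0.0867, 'ax': 0.9976, 'ay': 0.0048, 'az': -0.0015}
{'x': -0.0006, 'y': 0.1297, 'z': -0.2253, 'ax': 0.0, 'ay': 0.0, 'az': 0.0} {'x': -0.0006, 'y': 0.1297, 'z': -0.2253, 'ax': 0.9976, 'ay': 0.0048, 'az': -0.0015}
```

>>> step_arm:
  series:
    - {"x":0,"y":0.02,"z":-0.035,"ax":0,"ay":0,"az":0,"grip":1}
    - {"x":0,"y":0.05,"z":-0.087,"ax":0,"ay":0,"az":0,"grip":1}
    - {"x":0,"y":0.085,"z":-0.147,"ax":0,"ay":0,"az":0,"grip":1}
    - {"x":-0.0006,"y":0.13,"z":-0.225,"ax":0.2,"ay":0,"az":0,"grip":1}
    - {"x":-0.0006,"y":0.16,"z":-0.277,"ax":0.5,"ay":0,"az":0,"grip":1}
    - {"x":-0.0006,"y":0.16,"z":-0.277,"ax":0.75,"ay":0,"az":0,"grip":1}
    - {"x":-0.0006,"y":0.16,"z":-0.277,"ax":0.997,"ay":0.005,"az":0,"grip":1}
    - {"x":-0.0006,"y":0.16,"z":-0.277,"ax":0.997,"ay":0.005,"az":0,"grip":1}
    - {"x":-0.0006,"y":0.16,"z":-0.277,"ax":0.997,"ay":0.005,"az":0,"grip":1}
  force: 80

```text
time: 9.8
tool_pos: [0.5076, -0.2066, 0.2567]
tcp_rot: [-2.397, -2.019, 0.004]
wrist_force: [-0.4, -0.3, -4.4]
width: 0.123
grip_force: 78.9
```

```bash
python3 -c "
from h import *
s=bot.read_state();p=s['tool_pos'];R=Ro.from_rotvec(s['tcp_rot'])
print(R.as_matrix().round(4),p)
snap('side','s3');i=load('s3')
cv2.imwrite('pics/s3c.png',cv2.resize(i['img'][0:384,180:512,::-1],None,fx=1.5,fy=1.5))
print(rep(*move([.546,-.04,.29],down(-4))))
"
```

```text
[[ 0.1698  0.9855 -0.0064]
 [ 0.9855 -0.1698  0.0041]
 [ 0.0029 -0.007  -1.    ]] [ 0.50761583 -0.20659529  0.25667642]
{'x': 0.3417, 'y': 0.0196, 'z': -0.0646, 'ax': -0.011, 'ay': -0.0057, 'az': -0.1933}
```

View pics/s3c.png

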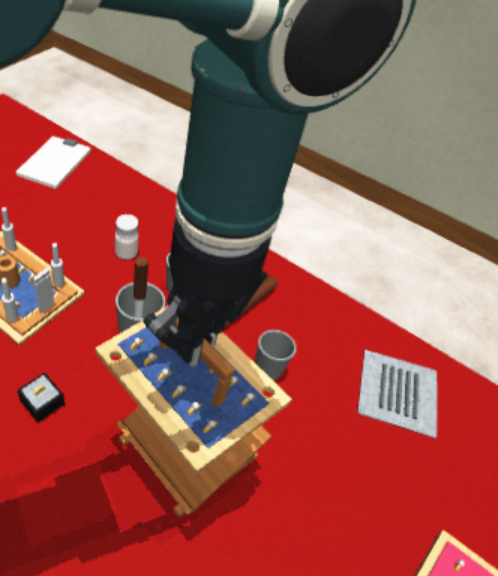

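The tray is held, about level, clear of the easel at around (195,395). The stick is still in the cup and the bystanders are unmoved. Moving on to the stand.

>>> step_arm:
  series:
    - {"x":0.04,"y":0.01,"z":-0.065,"ax":0,"ay":0,"az":-0.05,"grip":1}
    - {"x":0.12,"y":0.0196,"z":-0.075,"ax":-0.011,"ay":-0.006,"az":-0.1,"grip":1}
    - {"x":0.21,"y":0.0196,"z":-0.075,"ax":-0.011,"ay":-0.006,"az":-0.19,"grip":1}
    - {"x":0.3,"y":0.01,"z":-0.075,"ax":-0.011,"ay":-0.006,"az":-0.25,"grip":1}
    - {"x":0.4,"y":0,"z":-0.075,"ax":-0.011,"ay":-0.006,"az":-0.3,"grip":1}
    - {"x":0.5,"y":-0.02,"z":-0.075,"ax":-0.011,"ay":-0.006,"az":-0.35,"grip":1}
    - {"x":0.6,"y":-0.03,"z":-0.075,"ax":-0.011,"ay":-0.006,"az":-0.37,"grip":1}
    - {"x":0.7,"y":-0.05,"z":-0.075,"ax":-0.011,"ay":-0.006,"az":-0.37,"grip":1}
    - {"x":0.77,"y":-0.06,"z":-0.075,"ax":-0.011,"ay":-0.006,"az":-0.37,"grip":1}
    - {"x":0.77,"y":-0.06,"z":-0.075,"ax":-0.011,"ay":-0.006,"az":-0.37,"grip":1}
    - {"x":0.77,"y":-0.06,"z":-0.075,"ax":-0.011,"ay":-0.006,"az":-0.37,"grip":1}
  force: 80

```text
time: 10.95
tool_pos: [0.5432, 0.177, 0.2977]
tcp_rot: [2.191, 2.246, 0.001]
wrist_force: [-0.1, -0.9, -3.4]
width: 0.127
grip_force: 79.0
```

```bash
cat >> m.py <<'E'
print('---- posts')
tips=np.array([[52,64,110],[52,-64,110],[-52,-64,110],[-52,64,110]])/1e3
A=[(65,59),(280,46),(290,228),(65,237)];B=[(185,327),(303,411),(184,492),(68,400)]
def rp(q,w=1):
    X=Ro.from_euler('z',q[2]).apply(tips)+[q[0],q[1],0]
    return np.concatenate([np.r_[proj(t,x)-T(*a),proj(s,x)-S(*b)] for x,a,b in zip(X,A,B)])
r=LS(rp,[.547,.196,.025],loss='soft_l1');print(r.x,np.degrees(r.x[2]),rp(r.x).reshape(4,4))
E
python3 m.py | sed -n '/----/,$p'
python3 -c "
from h import *
s=bot.read_state();print(Ro.from_rotvec(s['tcp_rot']).as_matrix().round(4),s['tool_pos'])
snap('top','t4');snap('side','s4')
r=lambda i,x,y,w,h,k:cv2.resize(i['img'][y:y+h,x:x+w,::-1],None,fx=k,fy=k,interpolation=cv2.INTER_CUBIC)
cv2.imwrite('pics/ts4.png',np.hstack([r(load('t4'),90,130,190,240,2.1),r(load('s4'),90,30,190,240,2.1)]))
"
```

```text
---- posts
[0.5474 0.1959 0.0287] 1.6450969153213075 [[ 0.539  -0.0264 -0.6215  0.0674]
 [ 0.3048 -0.0009 -0.3574  0.0464]
 [-1.0183 -1.2634 -0.0899  0.6137]
 [ 0.3912 -0.3337 -0.4494 -0.0427]]
[[-0.0245  0.9997  0.0032]
 [ 0.9997  0.0245 -0.0023]
 [-0.0024  0.0032 -1.    ]] [0.54322193 0.17697299 0.29765028]
```

View pics/ts4.png

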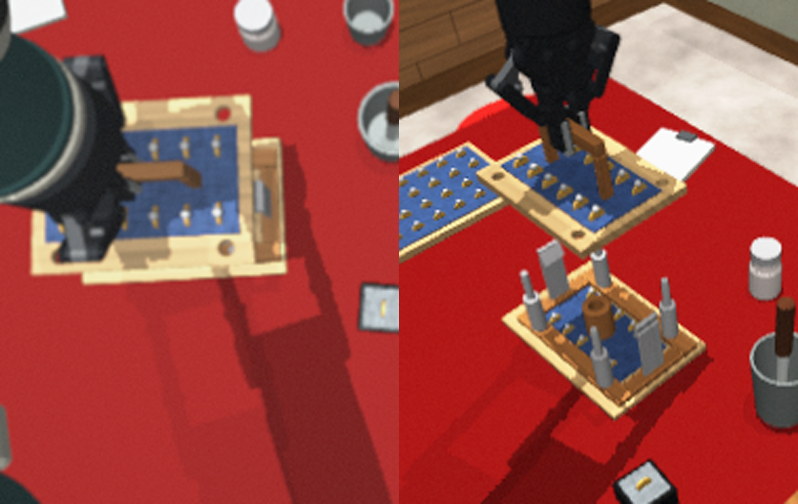

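The tray is level above the stand. The top view shows holes at (223,114) and (226,247); the side view shows holes at (498,176) and (664,185) of the composite. I fit the tray's pose in the hand.

```bash
cat > f.py <<'E'
from h import *
from scipy.optimize import least_squares as LS
np.set_printoptions(precision=4,suppress=True)
t=load('t4');s=load('s4')
T=lambda x,y:np.array([90+x/2.1,130+y/2.1]);S=lambda x,y:np.array([90+(x-399)/2.1,30+y/2.1])
P=np.array([.54322,.17697,.29765]); M=np.array([[-.0245,.9997,.0032],[.9997,.0245,-.0023],[-.0024,.0032,-1]])
Rt=M[:,[1,0,2]]*[1,1,-1]  # tray axes if aligned with tool
obs=[(t,(52,-64,10),T(223,114)),(t,(-52,-64,10),T(226,247)),(s,(-52,64,10),S(498,176)),(s,(52,-64,10),S(664,185))]
def X(q,o): return P+Rt@(Ro.from_euler('z',q[3]).apply(np.array(o)/1e3)+[q[0],q[1],q[2]])
def res(q): return np.concatenate([proj(c,X(q,o))-u for c,o,u in obs])
r=LS(res,[0,0,-.047,0]);q=r.x;print('offset in tool (tray x,y,z), yaw deg',q[:3],np.degrees(q[3]),r.fun.reshape(-1,2))
print('4th hole predicted composite',(proj(s,X(q,(-52,-64,10)))-[90,30])*2.1+[399,0])
print('tray centre',X(q,(0,0,0)))
# calibration cross-check: same with each camera
E
python3 f.py
```

```text
offset in tool (tray x,y,z), yaw deg [ 0.0008  0.0012 -0.0502] -0.8711518354617751 [[ 0.6963 -0.4592]
 [-0.1793 -0.1726]
 [ 0.2366  0.3513]
 [-1.2503 -0.2557]]
4th hole predicted composite [576.4134 235.5063]
tray centre [0.5442 0.1781 0.2474]
```

```bash
python3 -c "
from h import *
print(rep(*move([.5468,.195,.18],down(1.5))))"
```

```text
{'x': 0.039, 'y': 0.0057, 'z': 0.2357, 'ax': 0.0063, 'ay': 0.0045, 'az': -0.0086}
```

>>> step_arm:
  series:
    - {"x":0.02,"y":0.004,"z":0.06,"ax":0.006,"ay":0.004,"az":-0.008,"grip":1}
    - {"x":0.037,"y":0.0057,"z":0.14,"ax":0.006,"ay":0.004,"az":-0.008,"grip":1}
    - {"x":0.037,"y":0.0057,"z":0.2,"ax":0.006,"ay":0.004,"az":-0.008,"grip":1}
    - {"x":0.037,"y":0.0057,"z":0.23,"ax":0.006,"ay":0.004,"az":-0.008,"grip":1}
    - {"x":0.037,"y":0.0057,"z":0.235,"ax":0.006,"ay":0.004,"az":-0.008,"grip":1}
    - {"x":0.037,"y":0.0057,"z":0.235,"ax":0.006,"ay":0.004,"az":-0.008,"grip":1}
    - {"x":0.037,"y":0.0057,"z":0.235,"ax":0.006,"ay":0.004,"az":-0.008,"grip":1}
    - {"x":0.037,"y":0.0057,"z":0.235,"ax":0.006,"ay":0.004,"az":-0.008,"grip":1}
    - {"x":0.037,"y":0.0057,"z":0.235,"ax":0.006,"ay":0.004,"az":-0.008,"grip":1}
    - {"x":0.037,"y":0.0057,"z":0.235,"ax":0.006,"ay":0.004,"az":-0.008,"grip":1}
  force: 80

```text
time: 12.05
tool_pos: [0.5483, 0.1957, 0.1815]
tcp_rot: [2.191, 2.251, 0.003]
wrist_force: [0.2, 1.1, -4.0]
width: 0.123
grip_force: 78.9
```

```bash
python3 -c "
from h import *
print(bot.read_state()['tool_pos'],rep(*move([.5468,.195,.155],down(1.5))))
snap('top','t5');snap('side','s5')
r=lambda i,x,y,w,h,k:cv2.resize(i['img'][y:y+h,x:x+w,::-1],None,fx=k,fy=k,interpolation=cv2.INTER_CUBIC)
cv2.imwrite('pics/ts5.png',np.hstack([r(load('t5'),120,170,130,110,3),r(load('s5'),130,90,130,110,3)]))
"
```

```text
[0.54830606 0.19567726 0.18149313] {'x': -0.0013, 'y': -0.0031, 'z': 0.053, 'ax': 0.003, 'ay': -0.0013, 'az': 0.0013}
```

View pics/ts5.png

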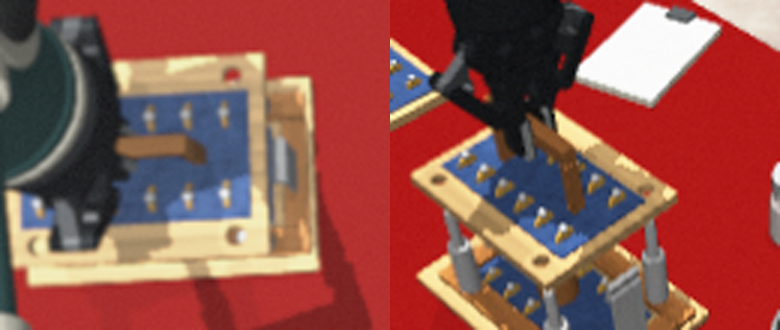

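The tray sits squarely over the posts. Side-view holes are at (437,180), (540,260) and (646,190); top-view holes are at (232,75), (235,236) and (38,245), with a post tip showing through one. I refit with these six.

```bash
cat > g.py <<'E'
from h import *
from scipy.optimize import least_squares as LS
np.set_printoptions(precision=4,suppress=True)
t=load('t5');s=load('s5'); st=bot.read_state();P=st['tool_pos'];M=Ro.from_rotvec(st['tcp_rot']).as_matrix()
T=lambda x,y:np.array([120+x/3,170+y/3]);S=lambda x,y:np.array([130+(x-390)/3,90+y/3])
Rt=M[:,[1,0,2]]*[1,1,-1]
obs=[(t,(52,-64,10),T(232,75)),(t,(-52,-64,10),T(235,236)),(t,(-52,64,10),T(38,245)),(s,(-52,64,10),S(437,180)),(s,(52,-64,10),S(646,190)),(s,(-52,-64,10),S(540,260))]
def X(q,o): return P+Rt@(Ro.from_euler('z',q[3]).apply(np.array(o)/1e3)+q[:3])
res=lambda q:np.concatenate([proj(c,X(q,o))-u for c,o,u in obs])
r=LS(res,[0,0,-.047,0]);q=r.x;print(q[:3],np.degrees(q[3]),r.fun.reshape(-1,2));print('centre',X(q,(0,0,0)))
E
python3 g.py
```

```text
[-0.0005  0.0009 -0.0475] -0.20225971893772074 [[ 0.0018  0.1481]
 [ 0.2352 -0.3674]
 [ 0.0338 -0.0733]
 [ 0.1277 -0.2095]
 [-0.4465 -0.1168]
 [-0.1672  0.276 ]]
centre [0.5474 0.1965 0.1334]
```

Fit is good to 0.4 px: tray centre (0.5474, 0.1965), within 1 mm of the posts. Lowering slowly, checking force.

>>> step_arm:
  series:
    - {"x":0,"y":0,"z":0.02,"ax":0.003,"ay":0,"az":0,"grip":1}
    - {"x":0,"y":0,"z":0.035,"ax":0.003,"ay":0,"az":0,"grip":1}
    - {"x":0,"y":0,"z":0.045,"ax":0.003,"ay":0,"az":0,"grip":1}
    - {"x":0,"y":0,"z":0.052,"ax":0.003,"ay":0,"az":0,"grip":1}
    - {"x":0,"y":0,"z":0.056,"ax":0.003,"ay":0,"az":0,"grip":1}
    - {"x":0,"y":0,"z":0.056,"ax":0.003,"ay":0,"az":0,"grip":1}
  force: 80

```text
time: 12.75
tool_pos: [0.5478, 0.1956, 0.1521]
tcp_rot: [-2.191, -2.25, 0.001]
wrist_force: [0.5, 0.7, -3.8]
width: 0.122
grip_force: 79.0
```

>>> step_arm:
  series:
    - {"x":0,"y":0,"z":0.006,"ax":0,"ay":0,"az":0,"grip":1}
    - {"x":0,"y":0,"z":0.01,"ax":0,"ay":0,"az":0,"grip":1}
    - {"x":0,"y":0,"z":0.014,"ax":0,"ay":0,"az":0,"grip":1}
    - {"x":0,"y":0,"z":0.014,"ax":0,"ay":0,"az":0,"grip":1}
    - {"x":0,"y":0,"z":0.014,"ax":0,"ay":0,"az":0,"grip":1}
  force: 80

```text
time: 13.25
tool_pos: [0.5477, 0.1956, 0.1452]
tcp_rot: [-2.19, -2.25, 0.002]
wrist_force: [0.7, 1.1, -4.2]
width: 0.124
grip_force: 78.9
```

>>> step_arm:
  series:
    - {"x":0,"y":0,"z":0.006,"ax":0,"ay":0,"az":0,"grip":1}
    - {"x":0,"y":0,"z":0.01,"ax":0,"ay":0,"az":0,"grip":1}
    - {"x":0,"y":0,"z":0.015,"ax":0,"ay":0,"az":0,"grip":1}
    - {"x":0,"y":0,"z":0.02,"ax":0,"ay":0,"az":0,"grip":1}
    - {"x":0,"y":0,"z":0.02,"ax":0,"ay":0,"az":0,"grip":1}
  force: 80

```text
time: 13.75
tool_pos: [0.5483, 0.1958, 0.1359]
tcp_rot: [-2.191, -2.25, -0.001]
wrist_force: [1.0, 2.4, -1.4]
width: 0.124
grip_force: 79.5
```

>>> step_arm:
  series:
    - {"x":0,"y":0,"z":0.005,"ax":0,"ay":0,"az":0,"grip":1}
    - {"x":0,"y":0,"z":0.01,"ax":0,"ay":0,"az":0,"grip":1}
    - {"x":0,"y":0,"z":0.015,"ax":0,"ay":0,"az":0,"grip":1}
    - {"x":0,"y":0,"z":0.015,"ax":0,"ay":0,"az":0,"grip":1}
  force: 80

```text
time: 14.15
tool_pos: [0.5491, 0.1958, 0.1297]
tcp_rot: [2.191, 2.251, 0.003]
wrist_force: [0.2, 2.8, 6.2]
width: 0.123
grip_force: 80.5
```

>>> step_arm:
  series:
    - {"x":0,"y":0,"z":0.005,"ax":0,"ay":0,"az":0,"grip":1}
    - {"x":0,"y":0,"z":0.01,"ax":0,"ay":0,"az":0,"grip":1}
    - {"x":0,"y":0,"z":0.01,"ax":0,"ay":0,"az":0,"grip":1}
  force: 80

```text
time: 14.45
tool_pos: [0.5489, 0.1957, 0.1238]
tcp_rot: [2.191, 2.251, 0.002]
wrist_force: [1.7, 2.2, 4.0]
width: 0.127
grip_force: 80.1
```

>>> step_arm:
  series:
    - {"x":0,"y":0,"z":0.004,"ax":0,"ay":0,"az":0,"grip":1}
    - {"x":0,"y":0,"z":0.008,"ax":0,"ay":0,"az":0,"grip":1}
    - {"x":0,"y":0,"z":0.008,"ax":0,"ay":0,"az":0,"grip":1}
  force: 80

```text
time: 14.75
tool_pos: [0.5475, 0.195, 0.1179]
tcp_rot: [-2.191, -2.25, 0.003]
wrist_force: [3.9, 1.4, 0.2]
width: 0.125
grip_force: 79.9
```

>>> step_arm:
  series:
    - {"x":0,"y":0,"z":0.003,"ax":0,"ay":0,"az":0,"grip":1}
    - {"x":0,"y":0,"z":0.003,"ax":0,"ay":0,"az":0,"grip":1}
  force: 80

```text
time: 14.95
tool_pos: [0.5475, 0.1954, 0.1166]
tcp_rot: [-2.191, -2.25, 0.002]
wrist_force: [3.4, 2.7, -3.8]
width: 0.127
grip_force: 79.3
```

>>> step_arm:
  series:
    - {"x":0,"y":0,"z":0.003,"ax":0,"ay":0,"az":0,"grip":1}
    - {"x":0,"y":0,"z":0.003,"ax":0,"ay":0,"az":0,"grip":1}
  force: 80

```text
time: 15.15
tool_pos: [0.5479, 0.1958, 0.1159]
tcp_rot: [-2.19, -2.25, 0.001]
wrist_force: [3.4, 4.2, -1.7]
width: 0.126
grip_force: 79.5
```

>>> step_arm:
  series:
    - {"x":0,"y":0,"z":0.004,"ax":0,"ay":0,"az":0,"grip":1}
    - {"x":0,"y":0,"z":0.004,"ax":0,"ay":0,"az":0,"grip":1}
    - {"x":0,"y":0,"z":0.004,"ax":0,"ay":0,"az":0,"grip":1}
  force: 80

```text
time: 15.45
tool_pos: [0.5479, 0.1958, 0.1157]
tcp_rot: [-2.191, -2.25, 0.0]
wrist_force: [-0.7, 2.1, 7.7]
width: 0.127
grip_force: 80.9
```

>>> step_arm:
  series:
    - {"x":0,"y":0,"z":0.002,"ax":0,"ay":0,"az":0,"grip":1}
    - {"x":0,"y":0,"z":0.002,"ax":0,"ay":0,"az":0,"grip":1}
    - {"x":0,"y":0,"z":0.002,"ax":0,"ay":0,"az":0,"grip":1}
  force: 80

```text
time: 15.75
tool_pos: [0.548, 0.1959, 0.1157]
tcp_rot: [-2.191, -2.25, 0.0]
wrist_force: [-2.6, 1.9, 12.0]
width: 0.126
grip_force: 81.6
```

```bash
python3 -c "
from h import *
snap('top','t6');snap('side','s6')
r=lambda i,x,y,w,h,k:cv2.resize(i['img'][y:y+h,x:x+w,::-1],None,fx=k,fy=k,interpolation=cv2.INTER_CUBIC)
cv2.imwrite('pics/ts6.png',np.hstack([r(load('t6'),120,180,130,110,3),r(load('s6'),130,110,130,110,3)]))
"
```

```text
(no output)
```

View pics/ts6.png

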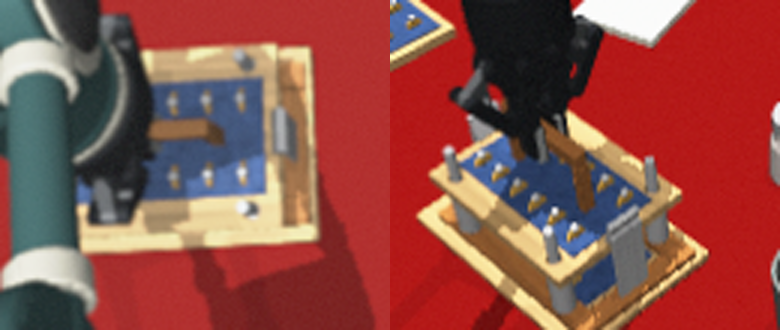

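The tray is home: posts come through the holes at (450,155), (549,235) and (651,165), the clip is over the end at (628,220), and it stops hard. Unloading, letting go and rising.

>>> step_arm:
  series:
    - {"x":0,"y":0,"z":-0.005,"ax":0,"ay":0,"az":0,"grip":1}
    - {"x":0,"y":0,"z":-0.005,"ax":0,"ay":0,"az":0,"grip":-1}
    - {"x":0,"y":0,"z":-0.005,"ax":0,"ay":0,"az":0,"grip":-1}
    - {"x":0,"y":0,"z":-0.005,"ax":0,"ay":0,"az":0,"grip":-1}
    - {"x":0,"y":0,"z":-0.005,"ax":0,"ay":0,"az":0,"grip":-1}
    - {"x":0,"y":0,"z":-0.005,"ax":0,"ay":0,"az":0,"grip":-1}
    - {"x":0,"y":0,"z":-0.03,"ax":0,"ay":0,"az":0,"grip":-1}
    - {"x":0,"y":0,"z":-0.1,"ax":0,"ay":0,"az":0,"grip":-1}
    - {"x":0,"y":0,"z":-0.2,"ax":0,"ay":0,"az":0,"grip":-1}
    - {"x":0,"y":0,"z":-0.3,"ax":0,"ay":0,"az":0,"grip":-1}
    - {"x":0,"y":0,"z":-0.4,"ax":0,"ay":0,"az":0,"grip":-1}
    - {"x":0,"y":0,"z":-0.4,"ax":0,"ay":0,"az":0,"grip":-1}
  force: 80

```text
time: 17.05
tool_pos: [0.5523, 0.1967, 0.3245]
tcp_rot: [2.186, 2.246, 0.023]
wrist_force: [1.1, 0.1, 0.7]
width: 0.999
grip_force: 0.0
```

```bash
python3 -c "
from h import *
snap('side','s7')
r=lambda i,x,y,w,h,k:cv2.resize(i['img'][y:y+h,x:x+w,::-1],None,fx=k,fy=k,interpolation=cv2.INTER_CUBIC)
cv2.imwrite('pics/s7c.png',r(load('s7'),120,100,260,190,3))
"
```

```text
(no output)
```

View pics/s7c.png

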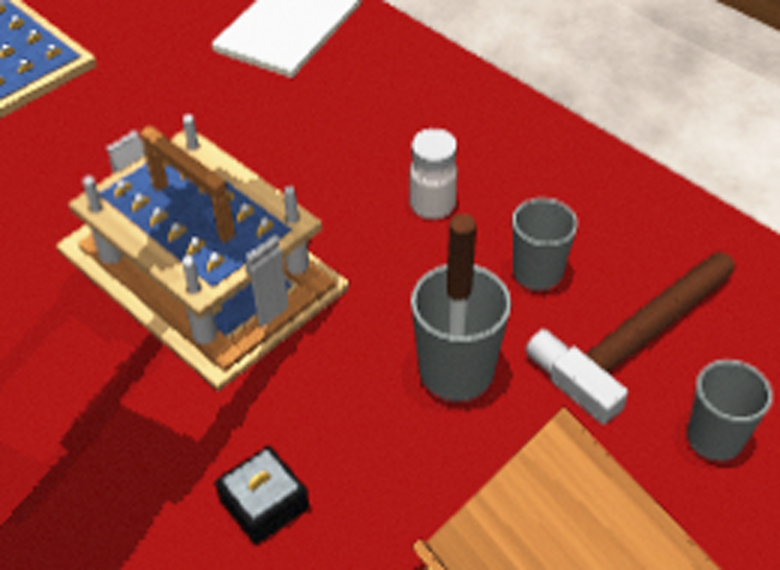

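The tray is seated with equal post lengths showing at all four corners and both clips upright at (125,150) and (266,280). The stick stands in the large cup at (460,260), and the bystanders are unmoved.

```bash
python3 -c "
from workcell import bot
print(bot.finish_job())"
```

```text
the job is handed in; nothing more can be done
None
```

The job is handed in after about 17 s of robot time: the ring stick stands in the large cup, the tray is pressed home on the post shoulders with about 16 N, everything is let go, and the hammer, ring box and jar look unmoved in the last picture.

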